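# Pack up the heel of a strap clamp and hold it down

### The arm

A 7-joint arm with a two-finger parallel gripper is mounted at the origin on the work surface. World frame = base frame: x ahead of the robot, y to its left, z up, the work surface at z = 0. Lengths are in m, angles in rad, forces in N, time in s.
With the tool pointing down it reaches from about 0.4 to 0.875 m from the base axis. Payload 6.5 kg.
Tool frame: the origin (TCP) lies on the mounting face of the last link; the fingertips stand 166 mm ahead of it and the grasp point (between the pads) lies 147 mm ahead of it (bot.tip_reach is the distance from the TCP to the fingertips, in m); z points along the fingers, y is the line along which they close (so a half turn about z gives the same grasp; the last joint's range is limited). The gripper opens to 88 mm and grips with 3 to 60 N. Pads are 18 mm wide; open, the fingers measure 123 mm over their backs; the gripper's body (75 mm by 187 mm) begins 45 mm behind the grasp point.
Start: joints at [1.219, 0.536, -0.004, 1.538, 0.003, 1.067, -0.071], TCP at [0.183, -0.624, 0.405] pointing down, gripper open.
Joint ranges: [-2.7, 2.7], [-0.37, 2.16], [-1.27, 1.26], [0.24, 2.4], [-1.31, 4.45], [0.19, 1.91], [-2.76, 2.76]. Speed limits (rad/s): [2.39, 2.39, 3.14, 3.14, 3.14, 3.14, 3.14].

### API

Orientations are given as a rotation vector (axis times angle).
In Python, from rig import bot gives the robot as it stands.
- The arm moves only by the shell command python3 -m jog 'ROWS' [OPENING] [FORCE]. ROWS is JSON, a list of rows, each an object of numbers: "x", "y", "z": the shift along the world's x, y, z scaled (see below); "rx", "ry", "rz": the turn, a rotation vector about the world's x, y, z scaled (see below). A call has 1 to 12 rows; each row is the pose to reach, as a shift and turn from the pose commanded when the call began; what a row does not reach only later rows make up. The controller multiplies each number of a shift by 0.12 m and each number of a turn by 60 degrees. A row lasts 1/8 s, in which the tool goes at most 62.5 mm and 10.7 degrees, less where a joint would pass 70% of its speed; a pose out of reach is approached as far as the arm can. A call with a number of a shift or a turn outside -1 to 1 is refused whole. A call with a gripper value outside its range is refused whole. OPENING is the gripper's target within -1 to 1 (fully open at 1, half-way at 0, shut at -1), set as the call begins (- or left out, the last holds). The fingers move at their own pace and stop on an object; FORCE is the grip in N (left out, the last holds). Time passes only in rows, so rows that repeat a pose let the fingers close. It gives the time, the measured TCP pose, the force, the opening and the grip force at its end, in the units of the state.
- bot.sense(): the state, without advancing time (a new reading comes with each control period).
- bot.snapshot(name): name is "side" or "top" or "wrist"; returns (picture, depth): 400x640x3 uint8, red, green, blue; 400x640 float32, m along the optical axis (not along the pixel's ray), 0 where there is no reading.
- bot.camera_info(name): a dict with "mtx" (3x3 intrinsics, pixels), "world_from_camera" (4x4, takes a point from camera to world coordinates). Camera axes: x right, y down, z forward; pixel columns grow to the right and rows downward; lengths in m; the calibration is good to about 2 mm. A picture is of the moment at which its call begins: read the wrist's pose just before it. camera_info takes no time and is no camera call; for the wrist camera it gives the pose at the moment of the call.
- bot.finish_job(): hands the job in; it is judged then, once.
Trained networks look in the newest picture that a camera, given by its name, has taken for a name from the list of things; names that differ only in an ending like _2 or _b are one class to them, and where a whole thing is asked for, a point or a joint stands for the part that bears it (a point fixed in the world has none). Each returns a list of dicts, best first, with "score" (0 to 1); they miss things now and then, are a little off and sometimes report something else, mostly with a low value. They report only what shows in the picture. A call takes as long as a camera call.
- bot.boxes_of(camera, thing): "extent" ([left, top, width, height] in pixels, round what is visible of it).
- bot.trace(camera, thing): "mask" (400x640 bool, what is visible of it) and "extent" ([left, top, width, height] in pixels, round what is visible of it).
The state is a dict: "t": time; "joint_positions": joint angles; "qvel": joint speeds; "joint_torque": joint torques, N m; "position": TCP position; "tcp_rot": TCP orientation; "wrist_force": force on the tool from outside, world axes, zero at the start; "moment": the same for the moment, N m; "finger_gap": opening from 0.0 (shut) to 1.0 (fully open); "grip_force": force on a finger pad.
Only numpy, scipy, OpenCV 4.12 (cv2) and the standard library are available. Lean on these libraries where they do the work, as an engineer would, in place of code of your own. Each camera call takes 0.05 s, during which the arm holds its last target. There are 200 camera calls.

### The job

Pull the top drawer of the bench drawer unit out to its stop and take packing plates from it; lay them one at a time, flat and square, on the steel block under the sprung heel of the yellow clamp strap, until the gap is closed and no further plate would go in. Then press the heel of the strap down firmly onto the stack with the fingers, so that the strap sits level and the stack is held tight, and finish while still holding it down. Leave the drawer out, and the spare steel block and everything else on the bench as they are.

Things in the scene. Friction and masses are not known exactly. Their poses are not given: they have to be found in the camera images.
- station: Clamping station screwed to the bench: grey iron T-slot plate 400 x 260 x 25 mm, an aluminium housing on it. Origin: plate's underside centre. x runs along the near strap from heel end (x -140 mm) to toe (+10 mm), y left, z up. A stud at x -60, y 0 mm stands through the strap, top at z 105 mm, a 24 mm wide spring round it below. The far strap is already clamped, on the same height of packing.
- stack_spot (a point): Point on top of the iron plate (z 25 mm) where the middle of the stack belongs, at station x -145, y 0 mm: 90 mm plates centred here reach 40 mm under the strap and stick out 50 mm beyond its heel, where they can be gripped across their width and slid in along +x. Axes as the station's.
- strap (a joint): Tilt of the yellow steel strap (150 x 40 x 14 mm) about its toe on the housing, rad. 0: heel sprung up, its underside 48 mm above the iron plate over the stack; grows as the heel goes down. Level at 0.033: underside 44 mm above the iron plate. 1 to 2 N at the heel overcome the spring; with too low a stack it sinks further, on a full stack it stops hard.
- heel_top (a point): Point on top of the strap, on its centre line, 20 mm in from the heel's end, over the middle of the stack's covered part: the place to press. x runs along the strap to the toe.
- block_thin: Grey steel block, 90 x 40 mm, 20 mm high, 0.55 kg, loose. This one or the 28 mm block stands on the iron plate under the strap's heel as the foot of the stack; the other stands 100 mm to its left (station +y) as a spare: leave that alone. Origin: centre of its underside; x along its length, z up.
- block_thick: Grey steel block, 90 x 40 mm, 28 mm high, 0.77 kg, loose. This one or the 20 mm block stands on the iron plate under the strap's heel as the foot of the stack; the other stands 100 mm to its left (station +y) as a spare: leave that alone. Origin: centre of its underside; x along its length, z up.
- cab_drawer0 (a joint): Opening of the top drawer of the drawer unit, m: 0 shut, 0.166 at its stop. It slides out towards the robot, along -x of cab_drawer0_handle, with 1 to 2 N.
- cab_drawer0_handle (a point): Middle of the top drawer's level bar handle: light wood, round, 11 mm thick, 120 mm long, 35 mm off the dark front, 80 mm above the bench, 30 mm below the unit's top (unit 240 x 360 x 110 mm); grip or hook it from above. x points into the drawer, y along the bar. The drawer's floor is 15 mm lower (65 mm above the bench), its front rises to 98 mm; the plates lie 80 to 180 mm behind the bar.
- plate0: Bare aluminium packing plate, 90 x 40 x 8 mm, about 0.1 kg, one of three alike, lying flat in the top drawer (shut at the start), lengthwise along its pull, side by side about 90 mm apart. Origin: centre of its underside; x along its length, y across its 40 mm width, z up.
- plate1: Bare aluminium packing plate, 90 x 40 x 8 mm, about 0.1 kg, one of three alike, lying flat in the top drawer (shut at the start), lengthwise along its pull, side by side about 90 mm apart. Origin: centre of its underside; x along its length, y across its 40 mm width, z up.
- plate2: Bare aluminium packing plate, 90 x 40 x 8 mm, about 0.1 kg, one of three alike, lying flat in the top drawer (shut at the start), lengthwise along its pull, side by side about 90 mm apart. Origin: centre of its underside; x along its length, y across its 40 mm width, z up.
- spanner: Steel wrench, 180 mm long, lying on the iron plate to the right of the housing; leave it.
- screwdriver: Screwdriver with a red handle, 200 mm long, lying on the bench; leave it.
- multimeter: Red multimeter, 150 x 80 x 35 mm, lying on the bench; leave it.
- spray_can: Green spray can, 60 mm diameter, 190 mm tall, standing; leave it.
- red_bin: Small red open bin, 140 x 100 x 60 mm; leave it.
- screw_jar: Glass jar with a steel cap, 70 mm diameter, 80 mm tall, standing on top of the drawer unit; leave it.

How it is judged:
On the way, in this order (a step that is already met when the one before it is completed fails the run):
1. the top drawer is pulled out to its stop (value of joint cab_drawer0 above 0.156 m), for 0.2 s.
2. the stack under the heel is built up to its full height, and the last plate let go (value of joint strap below 0.06 rad and ((z of plate0 in the frame of station between 0.0585 and 0.0635 m and x of plate0 in the frame of station between -0.16 and -0.115 m and y of plate0 in the frame of station between -0.012 and 0.012 m and angle between the x axis of plate0 and the x axis of station, either way round below 0.15 rad and angle between plate0's own z axis and vertical below 0.04 rad and contact force between the fingers and plate0 below 0.3 N) or (z of plate1 in the frame of station between 0.0585 and 0.0635 m and x of plate1 in the frame of station between -0.16 and -0.115 m and y of plate1 in the frame of station between -0.012 and 0.012 m and angle between the x axis of plate1 and the x axis of station, either way round below 0.15 rad and angle between plate1's own z axis and vertical below 0.04 rad and contact force between the fingers and plate1 below 0.3 N) or (z of plate2 in the frame of station between 0.0585 and 0.0635 m and x of plate2 in the frame of station between -0.16 and -0.115 m and y of plate2 in the frame of station between -0.012 and 0.012 m and angle between the x axis of plate2 and the x axis of station, either way round below 0.15 rad and angle between plate2's own z axis and vertical below 0.04 rad and contact force between the fingers and plate2 below 0.3 N))), for 0.2 s.
At the end, for the whole second after the job is handed in: Fingers press the strap with over 4 N; it is level (joint 0.018 to 0.050), at rest, and bears with over 2 N on the top plate of a full stack: flat, underside 61 +- 2.5 mm above the bench, square within 0.15 rad, 12 mm sideways, 25 to 70 mm of it under the strap. Drawer still out over 120 mm (value of joint cab_drawer0 above 0.12 m and value of joint strap between 0.018 and 0.05 rad and velocity of joint strap between -0.05 and 0.05 rad/s and contact force between the fingers and strap above 4 N and ((z of plate0 in the frame of station between 0.0585 and 0.0635 m and x of plate0 in the frame of station between -0.16 and -0.115 m and y of plate0 in the frame of station between -0.012 and 0.012 m and angle between the x axis of plate0 and the x axis of station, either way round below 0.15 rad and angle between plate0's own z axis and vertical below 0.04 rad and contact force between the fingers and plate0 below 0.3 N and contact force between strap and plate0 above 2 N) or (z of plate1 in the frame of station between 0.0585 and 0.0635 m and x of plate1 in the frame of station between -0.16 and -0.115 m and y of plate1 in the frame of station between -0.012 and 0.012 m and angle between the x axis of plate1 and the x axis of station, either way round below 0.15 rad and angle between plate1's own z axis and vertical below 0.04 rad and contact force between the fingers and plate1 below 0.3 N and contact force between strap and plate1 above 2 N) or (z of plate2 in the frame of station between 0.0585 and 0.0635 m and x of plate2 in the frame of station between -0.16 and -0.115 m and y of plate2 in the frame of station between -0.012 and 0.012 m and angle between the x axis of plate2 and the x axis of station, either way round below 0.15 rad and angle between plate2's own z axis and vertical below 0.04 rad and contact force between the fingers and plate2 below 0.3 N and contact force between strap and plate2 above 2 N))); the arm keeps its last pose, push and grip.
It fails at once if a bystander on the bench is shifted by more than 25 mm (distance of any of spanner, screwdriver, multimeter, spray_can, red_bin, screw_jar from where it was at the start of the episode above 0.025 m).
It fails at once if one of the two steel blocks is shifted by more than 25 mm (distance of any of block_thin, block_thick from where it was at the start of the episode above 0.025 m).
It also fails if it takes over 72 s, if anything falls off the work surface, if the arm or the gripper's body presses on something with over 40 N, if the wrist force passes 120 N, or if a joint passes its speed limit or range.

## Working session

There is one attempt and no reset: what is moved stays moved. The work goes in short steps, Python scripts to look and compute and a shell command to move; the robot and the scene stay as the last step left them, time stands still between calls to the robot, and variables do not carry over. Pictures are saved under pics/ and viewed, at most 10 in all, crops included, and the job is handed in when it is done.

```bash
mkdir -p pics; ls
cat > h.py <<'E'
from rig import bot
import numpy as np, cv2
def cloud(cam,depth,mask=None):
    i=bot.camera_info(cam);K=i["mtx"];T=np.array(i["world_from_camera"]);K=np.array(K)
    m=depth>0
    if mask is not None: m&=mask
    v,u=np.nonzero(m);d=depth[v,u]
    p=np.c_[(u-K[0,2])/K[0,0]*d,(v-K[1,2])/K[1,1]*d,d]
    return p@T[:3,:3].T+T[:3,3],u,v
def px(cam,p):
    i=bot.camera_info(cam);K=np.array(i["mtx"]);T=np.array(i["world_from_camera"])
    c=T[:3,:3].T@(np.array(p)-T[:3,3]);q=K@c;return q[:2]/q[2]
E
python3 - <<'E'
from h import *
a=[]
for c in ["side","top"]:
    im,d=bot.snapshot(c);a.append(im)
    np.savez(f"{c}.npz",im=im,d=d)
    print(c,np.array(bot.camera_info(c)["world_from_camera"]).round(2).tolist())
    for t in ["station","strap","block_thin","block_thick","cab_drawer0_handle","cab_drawer0","screw_jar","spray_can","red_bin","multimeter","screwdriver","spanner"]:
        for r in bot.trace(c,t)[:2]:
            P,_,_=cloud(c,d,r["mask"])
            print(t,round(r["score"],2),np.round(r["extent"]).tolist(),np.median(P,0).round(3),P.min(0).round(3),P.max(0).round(3)) if len(P) else 0
cv2.imwrite("pics/a.png",cv2.resize(np.vstack(a),None,fx=.75,fy=.75)[...,::-1])
s=bot.sense();print(s["position"],s["tcp_rot"],s["wrist_force"],s["finger_gap"])
E
```

```text
pics
side [[0.69, -0.56, 0.46, -0.36], [-0.73, -0.53, 0.44, -0.84], [0.0, -0.64, -0.77, 1.51], [0.0, 0.0, 0.0, 1.0]]
station 0.96 [277.0, 121.0, 73.0, 59.0] [0.714 0.183 0.032] [ 0.12  -0.362 -0.004] [0.865 0.351 0.768]
strap 0.65 [287.0, 145.0, 16.0, 11.0] [0.624 0.201 0.085] [0.59  0.185 0.074] [0.655 0.229 0.096]
cab_drawer0_handle 0.46 [289.0, 144.0, 9.0, 12.0] [0.62  0.199 0.085] [0.587 0.185 0.074] [0.647 0.225 0.096]
cab_drawer0 0.58 [351.0, 203.0, 83.0, 58.0] [ 0.566 -0.31   0.094] [ 0.16  -0.606 -0.002] [ 0.61  -0.112  0.688]
screw_jar 0.74 [382.0, 185.0, 19.0, 24.0] [ 0.636 -0.275  0.172] [ 0.616 -0.301  0.111] [ 0.681 -0.24   0.201]
spray_can 0.68 [229.0, 97.0, 19.0, 31.0] [0.573 0.486 0.155] [ 0.089 -0.209 -0.008] [0.745 0.675 0.828]
red_bin 0.38 [191.0, 176.0, 11.0, 10.0] [0.259 0.382 0.053] [0.239 0.362 0.034] [0.29  0.391 0.066]
multimeter 0.84 [190.0, 143.0, 24.0, 27.0] [0.376 0.48  0.036] [-0.001 -0.227  0.   ] [0.464 0.591 0.815]
screwdriver 0.43 [283.0, 124.0, 70.0, 57.0] [0.713 0.179 0.031] [ 0.11  -0.374 -0.007] [0.902 0.364 0.795]
spanner 0.5 [279.0, 119.0, 69.0
[... 1530 characters left out ...]
-0.008] [0.344 0.388 0.068]
multimeter 0.58 [124.0, 215.0, 51.0, 50.0] [0.382 0.483 0.034] [ 0.306  0.413 -0.008] [0.464 0.559 0.049]
multimeter 0.43 [176.0, 252.0, 50.0, 37.0] [0.292 0.324 0.004] [ 0.24   0.245 -0.008] [0.346 0.388 0.068]
screwdriver 0.73 [196.0, 194.0, 16.0, 25.0] [0.494 0.31  0.044] [0.451 0.29  0.018] [0.539 0.34  0.053]
screwdriver 0.58 [480.0, 220.0, 10.0, 30.0] [ 0.398 -0.575  0.022] [ 0.351 -0.595 -0.   ] [ 0.45  -0.564  0.032]
spanner 0.81 [264.0, 123.0, 9.0, 49.0] [0.706 0.11  0.032] [0.614 0.093 0.02 ] [0.777 0.13  0.041]
[ 0.18326411 -0.62362281  0.4047215 ] [ 3.10954324e+00  4.47469394e-01 -3.46085560e-05] [ 0.85845992 -0.17885865  0.00149198] 1.0022812288698997
```

View pics/a.png

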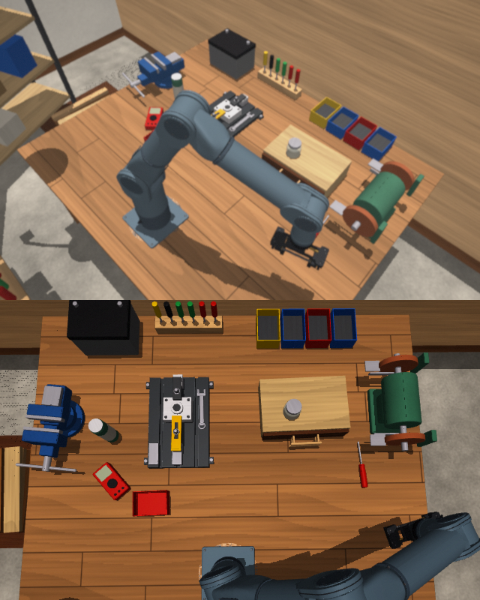

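The overview shows the station (top view, left centre) with the yellow strap, the drawer unit to the right with its light handle, and the jar on top. Block tops read 0.053 m (under the heel) and 0.045 m (spare), so the thick block is the foot and two plates are needed. Next I fit the axes.

Run:
```python
from h import *
z=np.load("top.npz");im,d=z["im"],z["d"]
P,u,v=cloud("top",d);C=im[v,u].astype(int)
def rect(name,m):
    q=P[m];print(name,m.sum(),"z",np.percentile(q[:,2],[5,50,95]).round(4),cv2.minAreaRect((q[:,:2]*1000).astype(np.float32)))
B=lambda a,b,c,e:(P[:,0]>a)&(P[:,0]<b)&(P[:,1]>c)&(P[:,1]<e)
Z=lambda a,b:(P[:,2]>a)&(P[:,2]<b)
yel=(C[:,0]>150)&(C[:,2]<80)&(C[:,1]>110)
rect("unit",B(.5,.9,-.6,-.1)&Z(.104,.116))
rect("bar",B(.49,.56,-.45,-.2)&Z(.07,.1)&(C[:,0]>140))
rect("strap",B(.48,.68,.15,.26)&Z(.07,.12)&yel)
rect("blockspare",B(.43,.56,.28,.345)&Z(.038,.06))
rect("blockfoot",B(.43,.503,.17,.25)&Z(.038,.06))
rect("iron",B(.4,.9,.03,.4)&Z(.018,.03))
```

```text
unit 7120 z [0.1051 0.1093 0.114 ] ((687.0471801757812, -322.1115417480469), (234.76219177246094, 362.0212707519531), 2.077472686767578)
bar 162 z [0.0786 0.084  0.0889] ((540.31640625, -327.4598388671875), (36.30703353881836, 128.02157592773438), 1.4029041528701782)
strap 468 z [0.079  0.0844 0.0901] ((575.54443359375, 211.06378173828125), (149.34326171875, 40.61970520019531), 0.0690547376871109)
blockspare 362 z [0.0395 0.0446 0.0497] ((495.2140197753906, 311.11785888671875), (89.11327362060547, 41.70233917236328), 0.38351956009864807)
blockfoot 236 z [0.0434 0.0517 0.0569] ((475.6115417480469, 211.8762664794922), (41.46148681640625, 54.1186637878418), 88.39012145996094)
iron 5271 z [0.0194 0.0242 0.0289] ((640.6068115234375, 211.59396362304688), (402.5832824707031, 287.5978088378906), 0.10170111060142517)
```

```bash
python3 -m jog '[{"x":0.4,"y":0.3,"rz":-0.12},{"x":0.8,"y":0.65,"rz":-0.24}]' -1
python3 -m jog '[{"x":0.4,"y":0.35},{"x":0.8,"y":0.7}]'
python3 -m jog '[{"x":0.4,"y":0.35},{"x":0.7,"y":0.7},{"x":0.7,"y":0.7},{"x":0.7,"y":0.7}]'
python3 - <<'E'
from h import *
s=bot.sense();print(s["t"],s["position"],s["tcp_rot"],s["finger_gap"])
im,d=bot.snapshot("wrist");cv2.imwrite("pics/b.png",im[...,::-1])
P,u,v=cloud("wrist",d);C=im[v,u].astype(int)
m=(P[:,0]>.49)&(P[:,0]<.535)&(P[:,1]>-.42)&(P[:,1]<-.23)&(P[:,2]>.07)&(P[:,2]<.1)
print(m.sum(),cv2.minAreaRect((P[m][:,:2]*1000).astype(np.float32)),np.percentile(P[m],[3,50,97],axis=0).round(4))
m=(P[:,1]>-.36)&(P[:,1]<-.29)&(P[:,2]>.02)
for a in np.arange(.51,.60,.005):
    k=m&(abs(P[:,0]-a)<.0025);print(round(a,3),k.sum(),np.percentile(P[k,2],[10,50,90]).round(3) if k.sum() else "")
E
```

```text
1.3 [ 0.18326411 -0.62362281  0.4047215 ] [ 3.10954324e+00  4.47469394e-01 -3.46085560e-05] 1.0022812288698997invalid input
invalid input
invalid input
Traceback (most recent call last):
IndexError: index -1 is out of bounds for axis 0 with size 0
```

View pics/b.png

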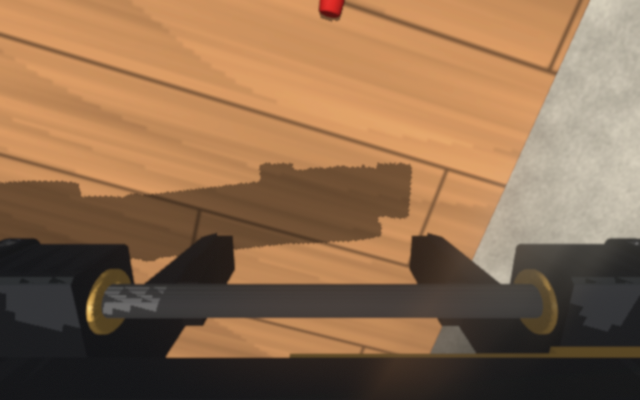

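The arm has not moved: the wrist picture still shows the open fingers over bare bench at the start pose. The rows probably need all six keys.

```bash
python3 -m jog '[{"x":0.4,"y":0.3,"z":0,"rx":0,"ry":0,"rz":-0.12},{"x":0.8,"y":0.65,"z":0,"rx":0,"ry":0,"rz":-0.24}]' -1
```

```text
t: 1.6
position: [0.2789, -0.546, 0.4047]
tcp_rot: [3.141, 0.044, 0.001]
wrist_force: [1.1, -0.6, 0.0]
finger_gap: 0.8
grip_force: 0.0
```

```bash
python3 -m jog '[{"x":0.4,"y":0.4,"z":0,"rx":0,"ry":0,"rz":0},{"x":0.8,"y":0.8,"z":0,"rx":0,"ry":0,"rz":0}]'
python3 -m jog '[{"x":0.4,"y":0.4,"z":0,"rx":0,"ry":0,"rz":0},{"x":0.7,"y":0.8,"z":0,"rx":0,"ry":0,"rz":0},{"x":0.7,"y":0.8,"z":0,"rx":0,"ry":0,"rz":0},{"x":0.7,"y":0.8,"z":0,"rx":0,"ry":0,"rz":0}]'
cat > m.py <<'E'
from h import *
s=bot.sense();print(s["t"],s["position"],s["tcp_rot"],s["finger_gap"])
im,d=bot.snapshot("wrist");cv2.imwrite("pics/b2.png",im[...,::-1])
P,u,v=cloud("wrist",d);C=im[v,u].astype(int)
m=(P[:,0]>.49)&(P[:,0]<.535)&(P[:,1]>-.42)&(P[:,1]<-.23)&(P[:,2]>.07)&(P[:,2]<.1)
if m.sum(): print(m.sum(),cv2.minAreaRect((P[m][:,:2]*1000).astype(np.float32)),np.percentile(P[m],[3,50,97],axis=0).round(4))
m=(P[:,1]>-.36)&(P[:,1]<-.29)&(P[:,2]>.02)
for a in np.arange(.51,.60,.005):
    k=m&(abs(P[:,0]-a)<.0025);print(round(a,3),k.sum(),np.percentile(P[k,2],[10,50,90]).round(3) if k.sum() else "")
E
python3 m.py
```

```text
t: 1.85
position: [0.368, -0.4565, 0.4049]
tcp_rot: [3.141, 0.054, 0.001]
wrist_force: [0.8, -0.4, -0.6]
finger_gap: 0.572
grip_force: 0.0
t: 2.35
position: [0.4505, -0.3624, 0.4048]
tcp_rot: [3.141, 0.055, -0.001]
wrist_force: [-0.2, -0.4, 0.1]
finger_gap: 0.112
grip_force: 0.0
2.35 [ 0.45045369 -0.36237967  0.40476841] [ 3.14054449e+00  5.46185136e-02 -6.57025840e-04] 0.1118615152145532
1726 ((529.6572265625, -329.381103515625), (13.283817291259766, 130.28919982910156), 1.862702488899231) [[ 0.5222 -0.3893  0.0826]
 [ 0.528  -0.3289  0.0856]
 [ 0.5338 -0.2699  0.0875]]
0.51 0 
0.515 0 
0.52 42 [0.04  0.082 0.084]
0.525 480 [0.081 0.085 0.087]
0.53 427 [0.084 0.086 0.087]
0.535 46 [0.084 0.085 0.085]
0.54 0 
0.545 0 
0.55 0 
0.555 0 
0.56 324 [0.033 0.072 0.094]
0.565 1111 [0.039 0.093 0.099]
0.57 559 [0.097 0.098 0.099]
0.575 663 [0.097 0.098 0.106]
0.58 834 [0.098 0.11  0.111]
0.585 645 [0.11  0.111 0.112]
0.59 632 [0.11  0.111 0.112]
0.595 659 [0.11  0.111 0.111]
```

View pics/b2.png

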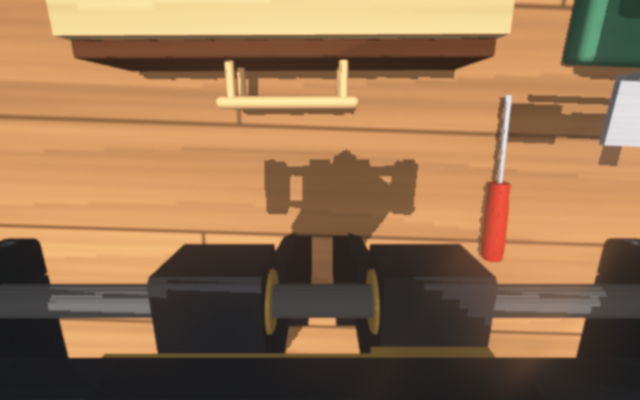

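The bar is at x 0.5285, y −0.329, z 0.08 and the drawer front at x 0.564 (in the picture the handle spans columns 217–357 at row 102). I'll lower the closed fingers behind the bar.

```bash
python3 -m jog '[{"x":0.4,"y":0.14,"z":0,"rx":0,"ry":0,"rz":0},{"x":0.8,"y":0.27,"z":-0.2,"rx":0,"ry":0,"rz":0},{"x":0.81,"y":0.27,"z":-0.5,"rx":0,"ry":0,"rz":0},{"x":0.81,"y":0.27,"z":-0.8,"rx":0,"ry":0,"rz":0},{"x":0.81,"y":0.27,"z":-0.8,"rx":0,"ry":0,"rz":0}]' -1
python3 -m jog '[{"x":0,"y":0,"z":-0.3,"rx":0,"ry":0,"rz":0},{"x":0,"y":0,"z":-0.6,"rx":0,"ry":0,"rz":0},{"x":0,"y":0,"z":-0.6,"rx":0,"ry":0,"rz":0}]'
```

```text
t: 3.02
position: [0.5457, -0.3311, 0.306]
tcp_rot: [-3.139, -0.05, 0.009]
wrist_force: [0.7, -0.6, 0.5]
finger_gap: 0.005
grip_force: 0.0
t: 3.4
position: [0.5467, -0.3306, 0.236]
tcp_rot: [-3.14, -0.051, 0.005]
wrist_force: [-0.4, 0.4, 1.0]
finger_gap: 0.005
grip_force: 0.0
```

```bash
python3 -m jog '[{"x":-0.1,"y":0,"z":0,"rx":0,"ry":0,"rz":0},{"x":-0.3,"y":-0.01,"z":0,"rx":0,"ry":0,"rz":0},{"x":-0.5,"y":-0.02,"z":0,"rx":0,"ry":0,"rz":0},{"x":-0.7,"y":-0.03,"z":0,"rx":0,"ry":0,"rz":0},{"x":-0.9,"y":-0.03,"z":0,"rx":0,"ry":0,"rz":0}]'
python3 -m jog '[{"x":-0.15,"y":-0.01,"z":0,"rx":0,"ry":0,"rz":0},{"x":-0.3,"y":-0.01,"z":0,"rx":0,"ry":0,"rz":0},{"x":-0.42,"y":-0.01,"z":0,"rx":0,"ry":0,"rz":0},{"x":-0.52,"y":-0.01,"z":0,"rx":0,"ry":0,"rz":0},{"x":-0.53,"y":-0.01,"z":0,"rx":0,"ry":0,"rz":0},{"x":-0.53,"y":-0.01,"z":0,"rx":0,"ry":0,"rz":0}]'
```

```text
t: 4.03
position: [0.4396, -0.3342, 0.2394]
tcp_rot: [3.138, 0.053, 0.007]
wrist_force: [2.4, -2.0, -0.4]
finger_gap: 0.009
grip_force: 0.9
t: 4.78
position: [0.3772, -0.3346, 0.237]
tcp_rot: [3.14, 0.055, 0.004]
wrist_force: [4.3, -0.1, -0.1]
finger_gap: 0.002
grip_force: 2.4
```

```bash
python3 -m jog '[{"x":-0.03,"y":0,"z":0,"rx":0,"ry":0,"rz":0},{"x":-0.03,"y":0,"z":0,"rx":0,"ry":0,"rz":0}]'
```

```text
t: 5.03
position: [0.3761, -0.3343, 0.2373]
tcp_rot: [3.138, 0.058, 0.013]
wrist_force: [12.8, -0.7, -7.5]
finger_gap: 0.004
grip_force: 6.4
```

```bash
python3 -m jog '[{"x":0.08,"y":0,"z":0,"rx":0,"ry":0,"rz":0},{"x":0.08,"y":0,"z":0.3,"rx":0,"ry":0,"rz":0},{"x":0.08,"y":0,"z":0.8,"rx":0,"ry":0,"rz":0},{"x":0.05,"y":0,"z":1,"rx":0,"ry":0,"rz":0}]'
python3 -m jog '[{"x":0,"y":0,"z":0.3,"rx":0,"ry":0,"rz":0},{"x":0,"y":0,"z":0.3,"rx":0,"ry":0,"rz":0},{"x":0,"y":0,"z":0.3,"rx":0,"ry":0,"rz":0}]' 0.4
cat > m2.py <<'E'
from h import *
s=bot.sense();print(s["t"],s["position"],s["tcp_rot"],s["finger_gap"])
im,d=bot.snapshot("wrist");cv2.imwrite("pics/c.png",im[...,::-1])
P,u,v=cloud("wrist",d)
for r in bot.trace("wrist","plate0"):
    Q,_,_=cloud("wrist",d,cv2.erode(r["mask"].astype(np.uint8),np.ones((3,3)))>0)
    if len(Q)>20: print(round(r["score"],2),np.round(r["extent"]),np.median(Q,0).round(4),cv2.minAreaRect((Q[:,:2]*1000).astype(np.float32)))
m=(P[:,0]>.34)&(P[:,0]<.375)&(P[:,2]>.07)&(P[:,2]<.092)&(P[:,1]>-.42)&(P[:,1]<-.25);print("bar",np.median(P[m],0),m.sum())
m=(P[:,0]>.4)&(P[:,0]<.58)&(P[:,2]>.055)&(P[:,2]<.069);print("floor z",np.median(P[m],0),m.sum())
E
python3 m2.py
```

```text
t: 5.52
position: [0.3787, -0.3347, 0.3593]
tcp_rot: [3.14, 0.054, 0.002]
wrist_force: [-0.6, -0.4, 0.2]
finger_gap: 0.007
grip_force: 0.0
t: 5.9
position: [0.378, -0.3342, 0.3917]
tcp_rot: [-3.14, -0.054, 0.003]
wrist_force: [0.2, 0.5, -0.1]
finger_gap: 0.318
grip_force: 0.0
5.9 [ 0.37804321 -0.3341663   0.39173402] [-3.13982374 -0.05394928  0.00323903] 0.3184851521666212
0.66 [186.   0.  60. 109.] [ 0.4957 -0.2377  0.0732] ((493.1745300292969, -237.27011108398438), (84.1360855102539, 39.63233947753906), 3.681755781173706)
0.57 [290.   0.  60. 120.] [ 0.4928 -0.3299  0.0731] ((491.5433044433594, -329.98291015625), (92.41520690917969, 39.37324523925781), 9.069794654846191)
0.56 [392.   0.  62. 113.] [ 0.4992 -0.4157  0.0731] ((498.394287109375, -416.1379089355469), (40.41181182861328, 92.7650375366211), 85.95865631103516)
bar [ 0.36487221 -0.33263004  0.08505291] 1669
floor z [ 0.4764797  -0.32280042  0.06524585] 35826
```

View pics/c.png

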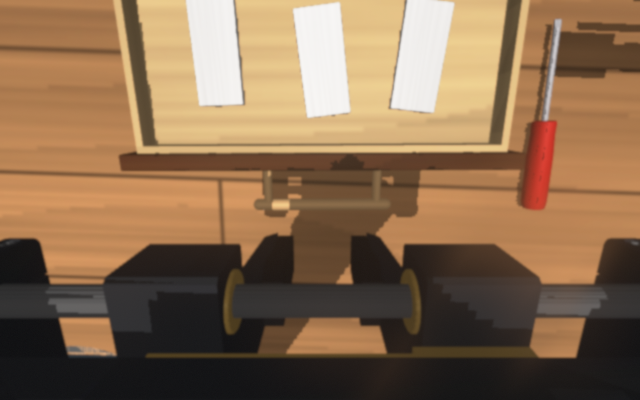

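Three plates in the drawer at columns ~215, 320 and 420. The tops read z 0.073, as expected; the middle one is yawed +9°, the left +3.7°. I'll take the middle one first, gripped 20 mm behind its centre.

```bash
python3 -m jog '[{"x":0.4,"y":0,"z":0,"rx":0,"ry":0,"rz":0.06},{"x":0.78,"y":0.01,"z":-0.2,"rx":0,"ry":0,"rz":0.117},{"x":0.78,"y":0.01,"z":-0.66,"rx":0,"ry":0,"rz":0.117},{"x":0.78,"y":0.01,"z":-0.66,"rx":0,"ry":0,"rz":0.117}]' 0.4 25
python3 -m jog '[{"x":0,"y":0,"z":-0.35,"rx":0,"ry":0,"rz":0},{"x":0,"y":0,"z":-0.58,"rx":0,"ry":0,"rz":0},{"x":0,"y":0,"z":-0.64,"rx":0,"ry":0,"rz":0},{"x":0,"y":0,"z":-0.64,"rx":0,"ry":0,"rz":0},{"x":0,"y":0,"z":-0.64,"rx":0,"ry":0,"rz":0}]'
```

```text
t: 6.5
position: [0.4704, -0.3319, 0.3088]
tcp_rot: [-3.125, -0.247, 0.014]
wrist_force: [-0.1, 0.7, 1.1]
finger_gap: 0.704
grip_force: 0.0
t: 7.12
position: [0.4728, -0.3338, 0.2384]
tcp_rot: [3.13, 0.246, 0.003]
wrist_force: [-0.5, -0.2, 0.9]
finger_gap: 0.701
grip_force: 0.0
```

```bash
python3 -m jog '[{"x":0,"y":0,"z":-0.04,"rx":0,"ry":0,"rz":0},{"x":0,"y":0,"z":-0.04,"rx":0,"ry":0,"rz":0},{"x":0,"y":0,"z":-0.04,"rx":0,"ry":0,"rz":0}]'
python3 -m jog '[{"x":0,"y":0,"z":0,"rx":0,"ry":0,"rz":0},{"x":0,"y":0,"z":0,"rx":0,"ry":0,"rz":0},{"x":0,"y":0,"z":0,"rx":0,"ry":0,"rz":0},{"x":0,"y":0,"z":0,"rx":0,"ry":0,"rz":0},{"x":0,"y":0,"z":0,"rx":0,"ry":0,"rz":0}]' -1 25
```

```text
t: 7.5
position: [0.4723, -0.3333, 0.232]
tcp_rot: [3.132, 0.246, -0.0]
wrist_force: [0.2, -0.4, 0.6]
finger_gap: 0.695
grip_force: 0.0
t: 8.12
position: [0.4723, -0.3333, 0.232]
tcp_rot: [3.132, 0.246, -0.0]
wrist_force: [0.5, 0.6, -0.5]
finger_gap: 0.452
grip_force: 25.0
```

```bash
python3 -m jog '[{"x":0,"y":0,"z":0.2,"rx":0,"ry":0,"rz":0},{"x":0,"y":0,"z":0.55,"rx":0,"ry":0,"rz":0},{"x":0,"y":0.25,"z":0.9,"rx":0,"ry":0,"rz":0},{"x":0,"y":0.7,"z":0.9,"rx":0,"ry":0,"rz":0}]'
python3 -m jog '[{"x":0,"y":0.5,"z":0,"rx":0,"ry":0,"rz":-0.05},{"x":0,"y":1,"z":0,"rx":0,"ry":0,"rz":-0.15}]'
python3 -m jog '[{"x":-0.08,"y":0.5,"z":0,"rx":0,"ry":0,"rz":0},{"x":-0.16,"y":1,"z":0,"rx":0,"ry":0,"rz":0}]'
python3 -m jog '[{"x":-0.08,"y":0.5,"z":0,"rx":0,"ry":0,"rz":0},{"x":-0.16,"y":1,"z":0,"rx":0,"ry":0,"rz":0}]'
python3 -m jog '[{"x":-0.08,"y":0.4,"z":0,"rx":0,"ry":0,"rz":0},{"x":-0.16,"y":0.8,"z":0,"rx":0,"ry":0,"rz":0},{"x":-0.16,"y":0.8,"z":0,"rx":0,"ry":0,"rz":0},{"x":-0.16,"y":0.8,"z":0,"rx":0,"ry":0,"rz":0}]'
```

```text
t: 8.62
position: [0.4731, -0.2506, 0.3431]
tcp_rot: [3.128, 0.24, 0.009]
wrist_force: [0.9, 1.5, -1.3]
finger_gap: 0.448
grip_force: 25.0
t: 8.88
position: [0.4719, -0.1276, 0.3401]
tcp_rot: [-3.142, 0.005, -0.001]
wrist_force: [0.1, -0.1, -0.8]
finger_gap: 0.447
grip_force: 25.0
t: 9.12
position: [0.4525, -0.0074, 0.34]
tcp_rot: [-3.142, 0.0, -0.001]
wrist_force: [0.4, -0.2, -1.3]
finger_gap: 0.448
grip_force: 25.0
t: 9.38
position: [0.4333, 0.1125, 0.3401]
tcp_rot: [3.142, -0.001, 0.001]
wrist_force: [0.8, 0.4, -1.1]
finger_gap: 0.448
grip_force: 25.0
t: 9.88
position: [0.4146, 0.2062, 0.3397]
tcp_rot: [3.141, -0.0, -0.001]
wrist_force: [0.9, -1.7, -0.8]
finger_gap: 0.45
grip_force: 25.0
```

```bash
cat > m3.py <<'E'
from h import *
import sys
s=bot.sense();print(s["t"],s["position"],s["tcp_rot"],s["finger_gap"])
im,d=bot.snapshot("wrist");cv2.imwrite(sys.argv[1],im[...,::-1])
P,u,v=cloud("wrist",d);C=im[v,u].astype(int)
B=lambda a,b,c,e:(P[:,0]>a)&(P[:,0]<b)&(P[:,1]>c)&(P[:,1]<e)
Z=lambda a,b:(P[:,2]>a)&(P[:,2]<b)
yel=(C[:,0]>130)&(C[:,2]<90)&(C[:,1]>90)
def rect(n,m):
    if m.sum()<30: print(n,"none");return
    q=P[m];print(n,m.sum(),np.percentile(q,[2,50,98],axis=0).round(4).tolist(),np.round(np.concatenate([np.ravel(x) for x in cv2.minAreaRect((q[:,:2]*1000).astype(np.float32))]),1))
rect("strap",B(.47,.68,.15,.26)&Z(.07,.12)&yel)
rect("foot",B(.43,.499,.17,.25)&Z(.048,.058))
rect("foot+1",B(.43,.499,.17,.25)&Z(.058,.0655))
rect("foot+2",B(.43,.499,.17,.25)&Z(.0655,.074))
rect("held",B(s["position"][0]-.06,s["position"][0]+.09,s["position"][1]-.05,s["position"][1]+.05)&Z(s["position"][2]-.175,s["position"][2]-.15))
rect("spare",B(.43,.55,.27,.36)&Z(.04,.05))
E
python3 m3.py pics/d.png
```

```text
9.875 [0.41464565 0.20615423 0.33973942] [ 3.14082126e+00 -1.48425009e-04 -6.64763475e-04] 0.449538020906059
strap 5078 [[0.502, 0.1898, 0.0852], [0.5285, 0.2088, 0.0874], [0.5537, 0.228, 0.0891]] [5.287e+02 2.089e+02 5.420e+01 4.020e+01 2.000e-01]
foot 1559 [[0.4744, 0.1916, 0.0522], [0.4869, 0.2104, 0.0536], [0.4985, 0.2294, 0.0551]] [486.5 210.4  39.5  24.3  89.9]
foot+1 none
foot+2 none
held 14511 [[0.405, 0.1826, 0.1795], [0.4417, 0.2054, 0.1814], [0.4764, 0.2279, 0.1862]] [4.401e+02 2.052e+02 7.480e+01 6.770e+01 1.000e-01]
spare 5663 [[0.4546, 0.2902, 0.0427], [0.5001, 0.3091, 0.0455], [0.5404, 0.3289, 0.047]] [4.974e+02 3.099e+02 9.040e+01 4.080e+01 2.000e-01]
```

View pics/d.png

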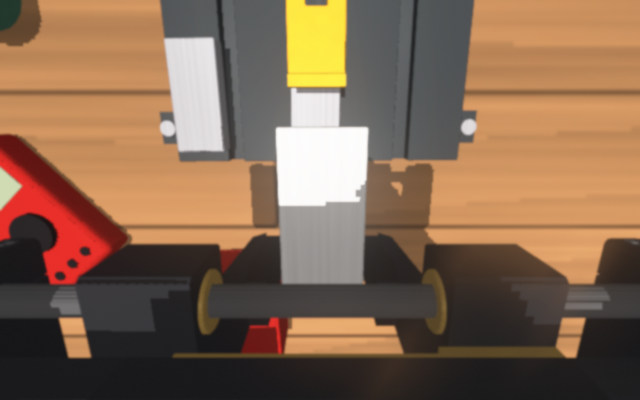

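The plate is held straight: in the picture it covers columns 277–367, aligned with the yellow strap and the foot block at column 316. Descending in front of the gap.

```bash
python3 -m jog '[{"x":0,"y":0.03,"z":-0.4,"rx":0,"ry":0,"rz":0},{"x":0,"y":0.03,"z":-0.75,"rx":0,"ry":0,"rz":0},{"x":0,"y":0.03,"z":-0.94,"rx":0,"ry":0,"rz":0},{"x":0,"y":0.03,"z":-0.94,"rx":0,"ry":0,"rz":0},{"x":0,"y":0.03,"z":-0.94,"rx":0,"ry":0,"rz":0}]'
```

```text
t: 10.55
position: [0.4153, 0.2098, 0.2279]
tcp_rot: [-3.141, 0.002, -0.002]
wrist_force: [0.3, -1.1, -0.5]
finger_gap: 0.45
grip_force: 25.0
```

```bash
python3 -m jog '[{"x":0,"y":0,"z":-0.02,"rx":0,"ry":0,"rz":0},{"x":0.15,"y":0,"z":-0.02,"rx":0,"ry":0,"rz":0},{"x":0.3,"y":0,"z":-0.02,"rx":0,"ry":0,"rz":0},{"x":0.45,"y":0,"z":-0.02,"rx":0,"ry":0,"rz":0},{"x":0.525,"y":0,"z":-0.02,"rx":0,"ry":0,"rz":0},{"x":0.525,"y":0,"z":-0.02,"rx":0,"ry":0,"rz":0}]'
python3 -m jog '[{"x":0,"y":0,"z":-0.02,"rx":0,"ry":0,"rz":0},{"x":0,"y":0,"z":-0.04,"rx":0,"ry":0,"rz":0},{"x":0,"y":0,"z":-0.04,"rx":0,"ry":0,"rz":0},{"x":0,"y":0,"z":-0.04,"rx":0,"ry":0,"rz":0}]'
```

```text
t: 11.3
position: [0.478, 0.2102, 0.225]
tcp_rot: [-3.141, 0.001, -0.001]
wrist_force: [-0.7, 0.3, -1.1]
finger_gap: 0.451
grip_force: 25.0
t: 11.8
position: [0.4771, 0.2104, 0.2199]
tcp_rot: [3.141, 0.001, -0.001]
wrist_force: [-2.0, -0.2, 4.2]
finger_gap: 0.448
grip_force: 25.0
```

```bash
python3 -m jog '[{"x":0,"y":0,"z":0,"rx":0,"ry":0,"rz":0},{"x":0,"y":0,"z":0,"rx":0,"ry":0,"rz":0},{"x":0,"y":0,"z":0.02,"rx":0,"ry":0,"rz":0},{"x":0,"y":0,"z":0.3,"rx":0,"ry":0,"rz":0},{"x":0,"y":0,"z":0.7,"rx":0,"ry":0,"rz":0},{"x":0,"y":0,"z":1,"rx":0,"ry":0,"rz":0},{"x":0,"y":0,"z":1,"rx":0,"ry":0,"rz":0}]' 0.4
python3 - <<'E'
from h import *
im,d=bot.snapshot("wrist")
np.savez("w1.npz",im=im,d=d);cv2.imwrite("pics/e.png",im[...,::-1])
P,u,v=cloud("wrist",d)
m=(P[:,0]>.43)&(P[:,0]<.5)&(P[:,1]>.17)&(P[:,1]<.25)&(P[:,2]>.045)&(P[:,2]<.075);print(m.sum(),np.percentile(P[m],[2,50,98],axis=0).round(4))
E
```

```text
t: 12.68
position: [0.4787, 0.2108, 0.3427]
tcp_rot: [-3.139, 0.001, -0.008]
wrist_force: [0.4, 0.6, 0.2]
finger_gap: 0.7
grip_force: 0.0
2471 [[0.4496 0.1903 0.0578]
 [0.4728 0.2101 0.0597]
 [0.4943 0.2293 0.061 ]]
```

View pics/e.png

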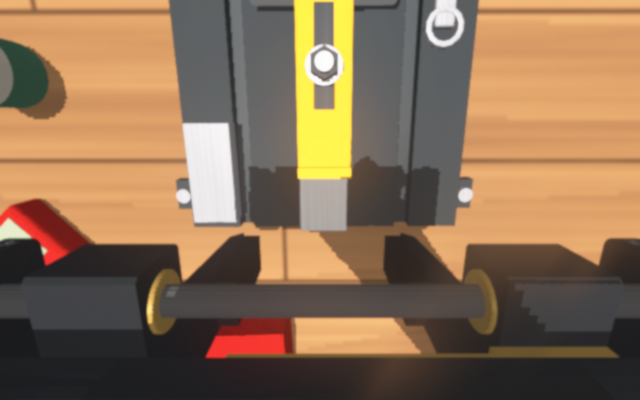

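The first plate lies square under the strap (columns 300–347, rows 180–230, top z ≈ 0.061). Now I'll fetch the left plate.

```bash
python3 -m jog '[{"x":0,"y":-0.5,"z":0,"rx":0,"ry":0,"rz":0},{"x":0,"y":-0.95,"z":0,"rx":0,"ry":0,"rz":0.03}]'
python3 -m jog '[{"x":0,"y":-0.5,"z":0,"rx":0,"ry":0,"rz":0},{"x":0,"y":-0.95,"z":0,"rx":0,"ry":0,"rz":0.03}]'
python3 -m jog '[{"x":0,"y":-0.5,"z":0,"rx":0,"ry":0,"rz":0},{"x":0,"y":-0.95,"z":0,"rx":0,"ry":0,"rz":0}]'
python3 -m jog '[{"x":-0.02,"y":-0.5,"z":0,"rx":0,"ry":0,"rz":0},{"x":-0.02,"y":-0.9,"z":0,"rx":0,"ry":0,"rz":0},{"x":-0.02,"y":-0.9,"z":-0.3,"rx":0,"ry":0,"rz":0},{"x":-0.02,"y":-0.9,"z":-0.5,"rx":0,"ry":0,"rz":0},{"x":-0.02,"y":-0.9,"z":-0.5,"rx":0,"ry":0,"rz":0}]'
```

```text
t: 12.98
position: [0.477, 0.0948, 0.3385]
tcp_rot: [3.14, 0.052, -0.004]
wrist_force: [-0.3, -0.3, -0.5]
finger_gap: 0.7
grip_force: 0.0
t: 13.22
position: [0.4768, -0.0199, 0.3385]
tcp_rot: [3.14, 0.099, -0.004]
wrist_force: [0.4, -0.0, -0.3]
finger_gap: 0.7
grip_force: 0.0
t: 13.48
position: [0.4768, -0.1338, 0.3385]
tcp_rot: [-3.14, -0.098, 0.004]
wrist_force: [0.3, 0.1, -0.7]
finger_gap: 0.701
grip_force: 0.0
t: 14.1
position: [0.4739, -0.2392, 0.2771]
tcp_rot: [-3.137, -0.099, 0.009]
wrist_force: [-0.5, -1.1, -0.4]
finger_gap: 0.701
grip_force: 0.0
```

```bash
python3 -m jog '[{"x":0,"y":0,"z":-0.2,"rx":0,"ry":0,"rz":0},{"x":0,"y":0,"z":-0.36,"rx":0,"ry":0,"rz":0},{"x":0,"y":0,"z":-0.375,"rx":0,"ry":0,"rz":0},{"x":0,"y":0,"z":-0.375,"rx":0,"ry":0,"rz":0},{"x":0,"y":0,"z":-0.375,"rx":0,"ry":0,"rz":0}]'
python3 -m jog '[{"x":0,"y":0,"z":0,"rx":0,"ry":0,"rz":0},{"x":0,"y":0,"z":0,"rx":0,"ry":0,"rz":0},{"x":0,"y":0,"z":0,"rx":0,"ry":0,"rz":0},{"x":0,"y":0,"z":0,"rx":0,"ry":0,"rz":0},{"x":0,"y":0,"z":0,"rx":0,"ry":0,"rz":0}]' -1 25
```

```text
t: 14.72
position: [0.4757, -0.2399, 0.2359]
tcp_rot: [3.139, 0.099, 0.002]
wrist_force: [0.4, -0.8, 0.3]
finger_gap: 0.7
grip_force: 0.0
t: 15.35
position: [0.4753, -0.2396, 0.2351]
tcp_rot: [3.14, 0.099, 0.0]
wrist_force: [-1.6, 1.4, 3.9]
finger_gap: 0.444
grip_force: 25.0
```

```bash
python3 -m jog '[{"x":0,"y":0,"z":0,"rx":0,"ry":0,"rz":0},{"x":0,"y":0,"z":0,"rx":0,"ry":0,"rz":0},{"x":0,"y":0,"z":-0.025,"rx":0,"ry":0,"rz":0},{"x":0,"y":0,"z":-0.025,"rx":0,"ry":0,"rz":0},{"x":0,"y":0,"z":-0.025,"rx":0,"ry":0,"rz":0}]' 0.2
python3 -m jog '[{"x":0,"y":0,"z":0,"rx":0,"ry":0,"rz":0},{"x":0,"y":0,"z":0,"rx":0,"ry":0,"rz":0},{"x":0,"y":0,"z":0,"rx":0,"ry":0,"rz":0},{"x":0,"y":0,"z":0,"rx":0,"ry":0,"rz":0}]' -1 25
```

```text
t: 15.98
position: [0.4752, -0.2396, 0.2318]
tcp_rot: [-3.14, -0.099, 0.001]
wrist_force: [-0.2, -0.5, 0.4]
finger_gap: 0.603
grip_force: 0.0
t: 16.48
position: [0.4753, -0.2397, 0.2319]
tcp_rot: [-3.14, -0.099, 0.0]
wrist_force: [0.5, 0.1, -1.4]
finger_gap: 0.451
grip_force: 25.0
```

```bash
python3 -m jog '[{"x":0,"y":0,"z":0.2,"rx":0,"ry":0,"rz":0},{"x":0,"y":0,"z":0.55,"rx":0,"ry":0,"rz":0},{"x":0,"y":0.2,"z":0.9,"rx":0,"ry":0,"rz":0},{"x":0,"y":0.65,"z":0.9,"rx":0,"ry":0,"rz":0}]'
python3 -m jog '[{"x":0,"y":0.5,"z":0,"rx":0,"ry":0,"rz":0},{"x":-0.1,"y":1,"z":0,"rx":0,"ry":0,"rz":-0.06}]'
python3 -m jog '[{"x":-0.1,"y":0.5,"z":0,"rx":0,"ry":0,"rz":0},{"x":-0.2,"y":1,"z":0,"rx":0,"ry":0,"rz":0}]'
python3 -m jog '[{"x":-0.1,"y":0.5,"z":0,"rx":0,"ry":0,"rz":0},{"x":-0.2,"y":1,"z":0,"rx":0,"ry":0,"rz":0},{"x":-0.2,"y":1,"z":0,"rx":0,"ry":0,"rz":0},{"x":-0.2,"y":1,"z":0,"rx":0,"ry":0,"rz":0}]'
python3 m3.py pics/f.png
```

```text
t: 16.98
position: [0.4764, -0.1632, 0.3431]
tcp_rot: [3.137, 0.091, 0.01]
wrist_force: [0.6, 2.0, -0.9]
finger_gap: 0.448
grip_force: 25.0
t: 17.23
position: [0.4634, -0.0398, 0.3402]
tcp_rot: [-3.141, 0.002, -0.002]
wrist_force: [0.7, 0.6, -1.4]
finger_gap: 0.449
grip_force: 25.0
t: 17.48
position: [0.4386, 0.0801, 0.3401]
tcp_rot: [-3.142, 0.0, -0.001]
wrist_force: [2.1, -0.0, -1.8]
finger_gap: 0.448
grip_force: 25.0
t: 17.98
position: [0.4152, 0.1979, 0.3397]
tcp_rot: [3.141, 0.0, -0.001]
wrist_force: [0.3, 0.2, -0.5]
finger_gap: 0.448
grip_force: 25.0
17.975 [0.41522216 0.19785817 0.33974867] [ 3.14082890e+00  3.66963398e-04 -5.86781252e-04] 0.44755628645084466
strap 5090 [[0.5023, 0.1894, 0.0853], [0.5291, 0.2086, 0.0874], [0.5544, 0.2278, 0.0892]] [5.290e+02 2.088e+02 5.450e+01 4.020e+01 2.000e-01]
foot none
foot+1 1311 [[0.4798, 0.1907, 0.0602], [0.4897, 0.2095, 0.0616], [0.4986, 0.2283, 0.063]] [489.3 209.6  39.6  18.9  89.9]
foot+2 none
held 15112 [[0.4058, 0.1747, 0.1798], [0.444, 0.197, 0.1814], [0.4798, 0.2188, 0.1858]] [442.2 196.5  77.8  67.8   0. ]
spare 5673 [[0.4548, 0.2899, 0.0426], [0.5005, 0.3088, 0.0455], [0.5404, 0.3286, 0.047]] [497.6 309.8  89.7  40.7   0.5]
```

```bash
python3 -m jog '[{"x":0,"y":0.1,"z":-0.4,"rx":0,"ry":0,"rz":0},{"x":0,"y":0.1,"z":-0.75,"rx":0,"ry":0,"rz":0},{"x":0,"y":0.1,"z":-0.915,"rx":0,"ry":0,"rz":0},{"x":0,"y":0.1,"z":-0.915,"rx":0,"ry":0,"rz":0},{"x":0,"y":0.1,"z":-0.915,"rx":0,"ry":0,"rz":0},{"x":0,"y":0.1,"z":-0.915,"rx":0,"ry":0,"rz":0},{"x":0,"y":0.1,"z":-0.915,"rx":0,"ry":0,"rz":0}]'
```

```text
t: 18.9
position: [0.4155, 0.2103, 0.2308]
tcp_rot: [-3.141, 0.001, -0.002]
wrist_force: [0.0, 0.3, -1.3]
finger_gap: 0.446
grip_force: 25.0
```

```bash
python3 -m jog '[{"x":0,"y":0,"z":-0.01,"rx":0,"ry":0,"rz":0},{"x":0.12,"y":0,"z":-0.01,"rx":0,"ry":0,"rz":0},{"x":0.22,"y":0,"z":-0.01,"rx":0,"ry":0,"rz":0},{"x":0.3,"y":0,"z":-0.01,"rx":0,"ry":0,"rz":0}]'
```

```text
t: 19.4
position: [0.4526, 0.2102, 0.2289]
tcp_rot: [-3.141, 0.001, -0.001]
wrist_force: [-0.7, 0.2, -0.1]
finger_gap: 0.45
grip_force: 25.0
```

```bash
python3 -m jog '[{"x":0.1,"y":0,"z":0,"rx":0,"ry":0,"rz":0},{"x":0.2,"y":0,"z":0,"rx":0,"ry":0,"rz":0},{"x":0.2,"y":0,"z":0,"rx":0,"ry":0,"rz":0}]'
python3 -m jog '[{"x":0,"y":0,"z":-0.01,"rx":0,"ry":0,"rz":0},{"x":0,"y":0,"z":-0.016,"rx":0,"ry":0,"rz":0},{"x":0,"y":0,"z":-0.016,"rx":0,"ry":0,"rz":0},{"x":0,"y":0,"z":-0.016,"rx":0,"ry":0,"rz":0}]'
```

```text
t: 19.77
position: [0.4763, 0.2102, 0.2289]
tcp_rot: [-3.141, 0.002, -0.001]
wrist_force: [-0.6, -0.8, -0.4]
finger_gap: 0.445
grip_force: 25.0
t: 20.27
position: [0.4751, 0.2104, 0.2278]
tcp_rot: [3.141, 0.0, 0.001]
wrist_force: [-1.3, -1.5, 8.1]
finger_gap: 0.45
grip_force: 25.0
```

```bash
python3 -m jog '[{"x":0,"y":0,"z":0,"rx":0,"ry":0,"rz":0},{"x":0,"y":0,"z":0,"rx":0,"ry":0,"rz":0},{"x":0,"y":0,"z":0.02,"rx":0,"ry":0,"rz":0},{"x":0,"y":0,"z":0.3,"rx":0,"ry":0,"rz":0},{"x":0,"y":0,"z":0.7,"rx":0,"ry":0,"rz":0},{"x":0,"y":0,"z":0.95,"rx":0,"ry":0,"rz":0},{"x":0,"y":0,"z":0.95,"rx":0,"ry":0,"rz":0},{"x":0,"y":0,"z":0.95,"rx":0,"ry":0,"rz":0}]' 0.4
python3 m3.py pics/g.png
```

```text
t: 21.28
position: [0.4749, 0.2101, 0.3402]
tcp_rot: [3.141, -0.0, -0.002]
wrist_force: [-0.5, -0.4, 0.7]
finger_gap: 0.699
grip_force: 0.0
21.275 [0.47489089 0.21007478 0.34023331] [ 3.14096591e+00 -5.22191458e-05 -1.74138558e-03] 0.6992935545607322
strap 6879 [[0.5046, 0.1904, 0.0833], [0.5472, 0.21, 0.0862], [0.6134, 0.2291, 0.0884]] [5.586e+02 2.097e+02 1.145e+02 4.020e+01 2.000e-01]
foot none
foot+1 none
foot+2 2672 [[0.4522, 0.1908, 0.0678], [0.4753, 0.2101, 0.0691], [0.4968, 0.2292, 0.0705]] [474.5 210.1  46.8  40.1   0.5]
held 1309 [[0.4678, 0.1665, 0.1745], [0.4847, 0.1792, 0.1832], [0.4866, 0.2529, 0.1899]] [476.6 209.8  20.5  90.2   0. ]
spare 4706 [[0.4543, 0.2909, 0.0427], [0.4995, 0.3099, 0.045], [0.5401, 0.3295, 0.0465]] [496.8 310.6  89.5  40.5   0.7]
```

View pics/g.png

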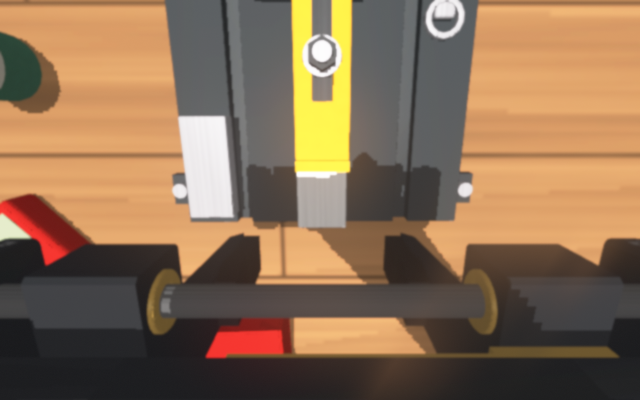

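The top plate lies square (columns 298–346, rows 173–227, top z 0.069); the stack is full. Now I'll press the heel.

```bash
python3 -m jog '[{"x":0.2,"y":0,"z":0,"rx":0,"ry":0,"rz":0},{"x":0.39,"y":0,"z":0,"rx":0,"ry":0,"rz":0},{"x":0.39,"y":0,"z":0,"rx":0,"ry":0,"rz":0},{"x":0.39,"y":0,"z":-0.2,"rx":0,"ry":0,"rz":0},{"x":0.39,"y":0,"z":-0.45,"rx":0,"ry":0,"rz":0},{"x":0.39,"y":0,"z":-0.64,"rx":0,"ry":0,"rz":0},{"x":0.39,"y":0,"z":-0.64,"rx":0,"ry":0,"rz":0},{"x":0.39,"y":0,"z":-0.64,"rx":0,"ry":0,"rz":0}]' -1
python3 -m jog '[{"x":0,"y":0,"z":-0.03,"rx":0,"ry":0,"rz":0},{"x":0,"y":0,"z":-0.06,"rx":0,"ry":0,"rz":0},{"x":0,"y":0,"z":-0.09,"rx":0,"ry":0,"rz":0},{"x":0,"y":0,"z":-0.11,"rx":0,"ry":0,"rz":0},{"x":0,"y":0,"z":-0.11,"rx":0,"ry":0,"rz":0},{"x":0,"y":0,"z":-0.11,"rx":0,"ry":0,"rz":0}]'
```

```text
t: 22.32
position: [0.5218, 0.2106, 0.2646]
tcp_rot: [-3.141, -0.0, 0.0]
wrist_force: [-0.2, 0.4, -0.5]
finger_gap: 0.006
grip_force: 0.0
t: 23.08
position: [0.522, 0.2103, 0.251]
tcp_rot: [3.142, -0.0, -0.001]
wrist_force: [-1.6, 0.0, 0.9]
finger_gap: 0.008
grip_force: 0.7
```

```bash
python3 -m jog '[{"x":0,"y":0,"z":-0.01,"rx":0,"ry":0,"rz":0},{"x":0,"y":0,"z":-0.02,"rx":0,"ry":0,"rz":0},{"x":0,"y":0,"z":-0.03,"rx":0,"ry":0,"rz":0},{"x":0,"y":0,"z":-0.03,"rx":0,"ry":0,"rz":0},{"x":0,"y":0,"z":-0.03,"rx":0,"ry":0,"rz":0}]'
```

```text
t: 23.7
position: [0.522, 0.2105, 0.2494]
tcp_rot: [3.141, -0.0, 0.0]
wrist_force: [-8.3, -3.3, 22.5]
finger_gap: 0.005
grip_force: 11.3
```

```bash
python3 -m jog '[{"x":0,"y":0,"z":0,"rx":0,"ry":0,"rz":0},{"x":0,"y":0,"z":0,"rx":0,"ry":0,"rz":0},{"x":0,"y":0,"z":0,"rx":0,"ry":0,"rz":0},{"x":0,"y":0,"z":0,"rx":0,"ry":0,"rz":0}]'
python3 - <<'E'
from h import *
im,d=bot.snapshot("top")
P,u,v=cloud("top",d);m=(P[:,0]>.35)&(P[:,0]<.38)&(P[:,1]>-.4)&(P[:,1]<-.26)&(P[:,2]>.07);print("bar",m.sum(),np.median(P[m],0))
E
```

```text
t: 24.2
position: [0.522, 0.2105, 0.2494]
tcp_rot: [3.141, -0.0, 0.0]
wrist_force: [-8.0, -3.9, 23.6]
finger_gap: 0.007
grip_force: 11.3
bar 171 [ 0.36188213 -0.33522501  0.08445795]
```

The push is steady at 23 N, the strap has stopped hard at its level height, and the drawer is still out.

```bash
python3 -c "
from rig import bot
print(bot.finish_job())"
```

```text
the job is handed in; nothing more can be done
None
```

I handed the job in at about 24 s: the drawer is out at its stop, two plates lie square on the 28 mm block, and the fingers hold the strap heel level with about 23 N. The judge's verdict was not shown.

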